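Shut and lock the card-index drawer with the round knob

ROBOT

A 6-joint arm with a two-finger parallel gripper is mounted at the origin on the work surface. World frame = base frame: x ahead of the robot, y to its left, z up, the work surface at z = 0. Lengths are in m, angles in degrees, forces in N, time in s.
With the tool pointing down it reaches from about 0.3 to 0.875 m from the base axis. Payload 6.4 kg.
Tool frame: the origin (TCP) lies midway between the tips of the shut fingers; the grasp point (between the pads) lies 19 mm behind it (ctrl.pinch_z is the z of the grasp point in the tool frame, in m); z points along the fingers, y is the direction in which the jaws open and shut (so a half turn about z gives the same grasp; the last joint's range is limited). The gripper opens to 85 mm and grips with 20 to 120 N. Pads are 22 mm wide; open, the fingers measure 114 mm over their backs; the gripper's body (76 mm by 85 mm) begins 54 mm behind the grasp point. The pads swing forward as they close: fully open they stand 13 mm farther back than shut.
Start: joints at [58.596, 10.359, 92.074, -0, 77.567, -11.82], TCP at [0.193, 0.542, 0.231] pointing down, gripper open.
Joint ranges: [-171.53, 171.53], [-51.25, 118.39], [17.06, 147.69], [-65.23, 245.23], [0, 150.52], [-178.68, 178.68]. Speed limits (degrees/s): [147.25, 147.25, 172.46, 180, 180, 180].

INTERFACE

Orientations are given as [roll, pitch, yaw] about the fixed x, y, z axes, in that order (R = Rz(yaw) Ry(pitch) Rx(roll)).
In Python, from cell import ctrl, optics, close_job gives the robot as it stands.
- The arm moves only by the tool step_arm, never from a script. Its argument "commands" is a list of rows, each a list of 7 numbers: the turn, a rotation vector about the world's x, y, z in degrees, then the shift along the world's x, y, z in mm, then the opening, from -1 (shut) to 1 (fully open). In form: [[wx, wy, wz, x, y, z, jaw], ...]. A call has 1 to 10 rows; each row shifts and turns the pose as measured when the row begins; what a row does not reach is not made up. A row lasts 1/10 s, in which the tool goes at most 50 mm and 8.59 degrees, less where a joint would pass 70% of its speed; a pose out of reach is approached as far as the arm can. A call is refused whole if a number of a shift passes 50 or a number of a turn 8.59, either way. A call with a gripper value outside its range is refused whole. The fingers move at their own pace and stop on an object; "force" is the grip in N (left out, the last holds). Time passes only in rows, so rows that do not move let the fingers close. It gives the time, the measured TCP pose, the force and the opening at its end, in the units of the state.
- ctrl.read_state(): the state, without advancing time (a new reading comes with each control period).
- optics.camera(name): name is "scene" or "side" or "wrist"; returns the picture (400x640x3 uint8, blue, green, red); there is no depth.
- optics.get_calibration(name): a dict with "camera_matrix" (3x3 intrinsics, pixels), "origin" and "attitude" of the camera in the world. Camera axes: x right, y down, z forward; pixel columns grow to the right and rows downward; lengths in m; the calibration is good to about 2 mm. The wrist camera is an equidistant fisheye: a pixel r from the principal point sees the ray r / f radians off the axis. A picture is of the moment at which its call begins: read the wrist's pose just before it. get_calibration takes no time and is no camera call; for the wrist camera it gives the pose at the moment of the call.
- close_job(): hands the job in, once; it reports no verdict.
The state is a dict: "clock": time; "q": joint angles; "joint_vel": joint speeds; "joint_efforts": joint torques, N m; "tcp_pos": TCP position; "tcp_rot": TCP orientation; "contact_force": force on the tool from outside, world axes, zero at the start; "torque": the same for the moment, N m; "opening": finger opening in m.
Only numpy, scipy, OpenCV 4.12 (cv2) and the standard library are available. Lean on these libraries where they do the work, as an engineer would, in place of code of your own. Each camera call takes 0.05 s, during which the arm holds its last target. There are 200 camera calls.

TASK

All three small card-index drawers on the bench stand open. With the fingertips only, gently push the drawer with the round knob fully home, then press the lock button on top of that same cabinet all the way down, and withdraw. Do not slam it, pull it or grip anything, and leave the two bar-handled drawers, their lock buttons and the loose things as they are.

Things in the scene. Friction and masses are not known exactly. Their poses are not given: they have to be found in the camera images.
- knob_cabinet: the knob cabinet: fixed grey steel carcass 200 deep (x) x 140 wide (y) x 140 high mm; origin at the centre of its underside. Drawer opens along its -x. Drawer front: plate 12 thick, 140 wide, 2 to 138 mm above the bench, outside the carcass; when home its outer face is 112 mm from the origin. Ball knob 30 mm across, 48 mm up, reaching 37 mm out; the face above 65 mm height is flat and free.
- knob_front (a point): the knob cabinet: point on the outer face of its drawer front, mid-width, 95 mm above the bench; moves with the drawer. x axis points into the cabinet (closing direction), z up
- knob_button (a point): the knob cabinet: centre of the top of its steel lock button, a vertical plunger 24 mm across on the cabinet's top, on the mid-line 55 mm towards the drawer from the origin; out, it stands 14 mm above the top (154 mm above the bench), pressed in 6 mm above (146)
- knob_drawer (a joint): the knob cabinet: its drawer, m: 0 = fully home, grows as it opens; stays where it is left (sliding friction about 3 N, drawer about 0.8 kg, hard stop at 0)
- knob_lock (a joint): the knob cabinet: its lock button, m: 0 = out, 0.008 = pressed fully in; needs about 4 N, then meets a hard stop; stays in when released
- bar_a_cabinet: bar-handled cabinet A: fixed grey steel carcass 200 deep (x) x 140 wide (y) x 140 high mm; origin at the centre of its underside. Drawer opens along its -x. Drawer front: plate 12 thick, 140 wide, 2 to 138 mm above the bench, outside the carcass; when home its outer face is 112 mm from the origin. Bowed bar handle 96 mm wide, 12 thick, 48 mm up, reaching 34 mm out.
- bar_a_front (a point): bar-handled cabinet A: point on the outer face of its drawer front, mid-width, 95 mm above the bench; moves with the drawer. x axis points into the cabinet (closing direction), z up
- bar_a_button (a point): bar-handled cabinet A: centre of the top of its steel lock button, a vertical plunger 24 mm across on the cabinet's top, on the mid-line 55 mm towards the drawer from the origin; out, it stands 14 mm above the top (154 mm above the bench), pressed in 6 mm above (146)
- bar_a_drawer (a joint): bar-handled cabinet A: its drawer, m: 0 = fully home, grows as it opens; stays where it is left (sliding friction about 3 N, drawer about 0.8 kg, hard stop at 0)
- bar_a_lock (a joint): bar-handled cabinet A: its lock button, m: 0 = out, 0.008 = pressed fully in; needs about 4 N, then meets a hard stop; stays in when released
- bar_b_cabinet: bar-handled cabinet B: fixed grey steel carcass 200 deep (x) x 140 wide (y) x 140 high mm; origin at the centre of its underside. Drawer opens along its -x. Drawer front: plate 12 thick, 140 wide, 2 to 138 mm above the bench, outside the carcass; when home its outer face is 112 mm from the origin. Bowed bar handle 96 mm wide, 12 thick, 48 mm up, reaching 34 mm out.
- bar_b_front (a point): bar-handled cabinet B: point on the outer face of its drawer front, mid-width, 95 mm above the bench; moves with the drawer. x axis points into the cabinet (closing direction), z up
- bar_b_button (a point): bar-handled cabinet B: centre of the top of its steel lock button, a vertical plunger 24 mm across on the cabinet's top, on the mid-line 55 mm towards the drawer from the origin; out, it stands 14 mm above the top (154 mm above the bench), pressed in 6 mm above (146)
- bar_b_drawer (a joint): bar-handled cabinet B: its drawer, m: 0 = fully home, grows as it opens; stays where it is left (sliding friction about 3 N, drawer about 0.8 kg, hard stop at 0)
- bar_b_lock (a joint): bar-handled cabinet B: its lock button, m: 0 = out, 0.008 = pressed fully in; needs about 4 N, then meets a hard stop; stays in when released
- mug: white mug, 80 mm across, 95 high, loose on the bench to the left, origin under its centre
- tape_roll: roll of brown tape, 90 mm across, 24 high, lying loose on top of, behind the lock button of, bar-handled cabinet A; origin under its centre
- padlock: brass padlock, 26 x 44 x 20 mm with a steel shackle, lying loose on top of, behind the lock button of, the knob cabinet; origin under its body
- stapler: black stapler, 135 x 34 x 55 mm, loose on the bench to the right; origin under its centre
There are look-alikes about, which are no part of the job. Of the things shaped like the stapler, the black one is meant.

How it is judged (in metres and radians):
On the way, in this order (a step that is already met when the one before it is completed fails the run):
1. the knob drawer is pushed fully home while its lock button is still out (value of joint knob_drawer below 0.005 m and value of joint knob_lock below 0.003 m), for 0.1 s.
2. its lock button is pressed in (value of joint knob_drawer below 0.005 m and value of joint knob_lock above 0.0062 m), for 0.1 s.
At the end, for the whole second after the job is handed in: the knob drawer is within 5 mm of fully home and its lock button at least 6.2 mm of its 8 mm in; the other two drawers have moved less than 6 mm and their buttons less than 2 mm; mug, tape roll, padlock and stapler lie within 12 mm of where they were, at rest (all of step 2 and distance of each of bar_a_front, bar_b_front from where it was at the start of the episode below 0.006 m and value of joint each of bar_a_lock, bar_b_lock below 0.002 m and distance of each of mug, tape_roll, padlock, stapler from where it was at the start of the episode below 0.012 m and linear speed of each of mug, tape_roll, padlock, stapler below 0.02 m/s); the robot touches nothing.
It fails at once if the knob drawer is slammed (faster than 0.4 m/s) (velocity of joint knob_drawer below -0.4 m/s).
It fails at once if the knob drawer is pulled farther open (value of joint knob_drawer above 0.108 m).
It fails at once if a bar-handled drawer is moved by 6 mm or more, or its cabinet's lock button pressed by 2 mm or more (distance of any of bar_a_front, bar_b_front from where it was at the start of the episode above 0.006 m or value of joint any of bar_a_lock, bar_b_lock above 0.002 m).
It fails at once if a cabinet, drawer or button is pushed harder than 40 N (contact force between the fingers and knob_cabinet above 40 N or contact force between the fingers and bar_a_cabinet above 40 N or contact force between the fingers and bar_b_cabinet above 40 N).
It fails at once if a loose thing is moved or lifted by 12 mm or more, or tipped (distance of any of mug, tape_roll, padlock, stapler from where it was at the start of the episode above 0.012 m or angle between any of mug, tape_roll, padlock, stapler's own z axis and vertical above 0.3 rad).
It also fails if it takes over 38 s, if anything falls off the work surface, if the arm or the gripper's body presses on something with over 40 N, if the wrist force passes 120 N, or if a joint passes its speed limit or range.

## Working session

There is one attempt and no reset: what is moved stays moved. The work goes in short steps, Python scripts to look and compute and a tool call to move; the robot and the scene stay as the last step left them, time stands still between calls to the robot, and variables do not carry over. Pictures are saved under pics/ and viewed, about 8 in all and at most 12, crops included, and the job is handed in when it is done.

Besides the shell and the picture viewer there is one more tool, called in YAML: its name, and indented under it one key for each argument. step_arm: Moves the arm, as the interface text tells. Its arguments: {"type":"object","properties":{"commands":{"type":"array","items":{"type":"array","items":{"type":"number"}}},"force":{"type":"number"}},"required":["commands"]}

```bash
mkdir -p pics; python3 - <<'E'
from cell import ctrl, optics
import cv2
for n in ["scene","side"]:
    c=optics.get_calibration(n); print(n,c)
    cv2.imwrite(f"pics/{n}0.png",optics.camera(n))
s=ctrl.read_state(); print(s["clock"],s["tcp_pos"],s["tcp_rot"],s["opening"])
E
```

```text
scene {'camera_matrix': array([[422.50862204,   0.        , 323.00053739],
       [  0.        , 422.50862204, 205.48197121],
       [  0.        ,   0.        ,   1.        ]]), 'origin': array([ 0.96906106, -0.8144391 ,  1.13336235]), 'attitude': array([-137.77192435,    1.04391295,   28.71075085])}
side {'camera_matrix': array([[365.84249274,   0.        , 320.36108347],
       [  0.        , 365.84249274, 191.84154205],
       [  0.        ,   0.        ,   1.        ]]), 'origin': array([-0.01572168, -0.56789549,  0.99222461]), 'attitude': array([-138.74721762,    0.51009031,  -45.06280821])}
0.1 [0.19246756 0.54131365 0.23048831] [-1.79913129e+02 -1.71485971e-02  1.60417398e+02] 0.0854394036281017
```

View pics/scene0.png

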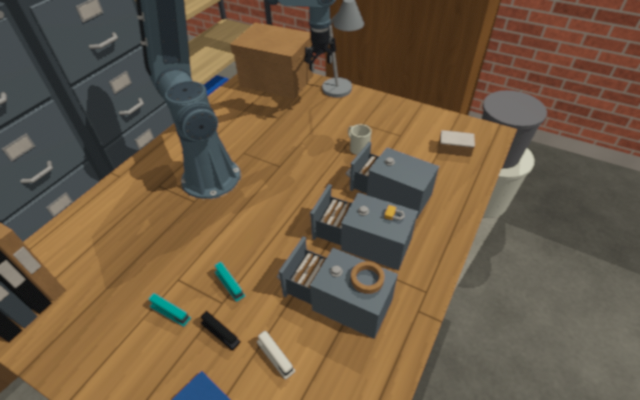

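View pics/side0.png

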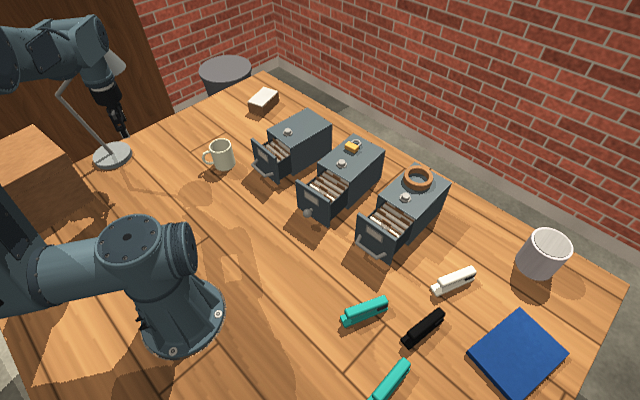

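The scene and side views both show three cabinets. The padlock is on the middle one (scene ~395,213; side ~353,146) and the tape roll is on the near one, so the middle cabinet should be the knob cabinet. I'll zoom in to confirm that and measure it.

```bash
python3 - <<'E'
import cv2
a=cv2.imread("pics/scene0.png")[178:268,300:425]; b=cv2.imread("pics/side0.png")[120:240,285:395]
cv2.imwrite("pics/c1.png",cv2.resize(a,None,fx=6,fy=6,interpolation=cv2.INTER_CUBIC))
cv2.imwrite("pics/c2.png",cv2.resize(b,None,fx=5,fy=5,interpolation=cv2.INTER_CUBIC))
E
```

```text
(no output)
```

View pics/c1.png

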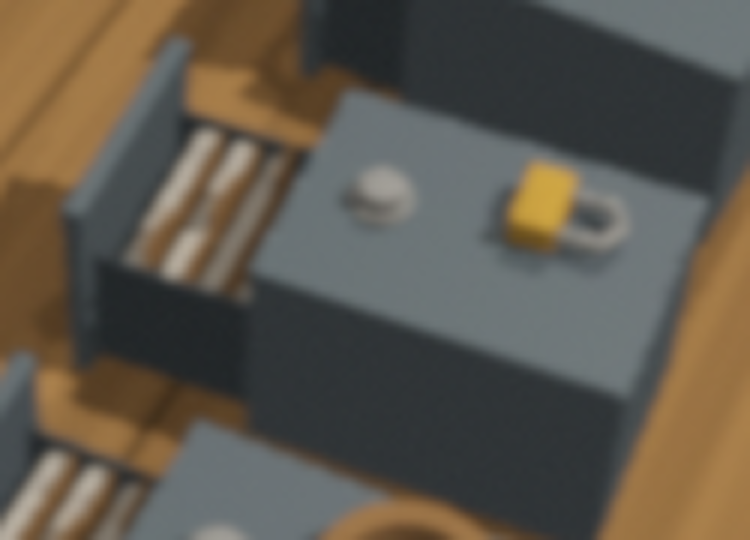

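View pics/c2.png

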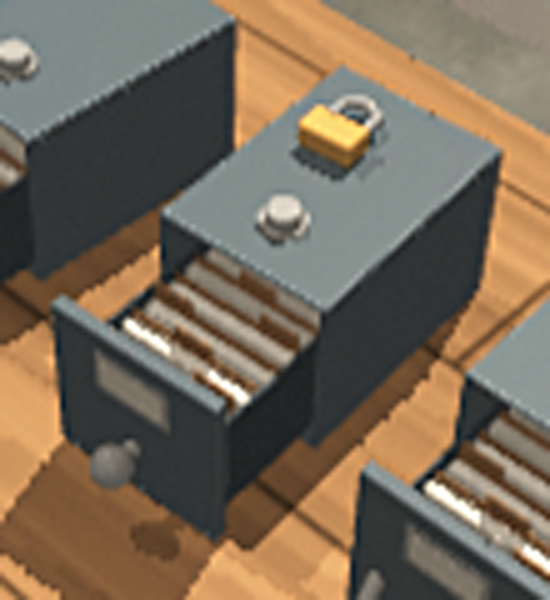

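The ball knob shows on the middle cabinet (side crop 113,465), which confirms it. Now I'll fit its pose from the corner pixels in both views.

```bash
cat > h.py <<'E'
import numpy as np, cv2
from scipy.spatial.transform import Rotation as R
from scipy.optimize import least_squares
from cell import ctrl, optics
def proj(n,P):
    c=optics.get_calibration(n); A=R.from_euler('xyz',c["attitude"],degrees=True).as_matrix()
    q=(np.asarray(P)-c["origin"])@A; p=q@np.array(c["camera_matrix"]).T
    return p[:,:2]/p[:,2:]
def inv(n,uv,z):
    c=optics.get_calibration(n); A=R.from_euler('xyz',c["attitude"],degrees=True).as_matrix()
    d=A@np.linalg.inv(c["camera_matrix"])@np.array([*uv,1]); o=c["origin"]
    return o+d*(z-o[2])/d[2]
E
python3 - <<'E'
from h import *
sc=(np.array([(348,92),(250,272),(628,392),(708,200),(382,183),(180,40),(70,208)])+.5)/6-.5+[300,178]
sd=(np.array([(163,212),(322,305),(500,152),(342,68),(284,207),(55,300),(222,413)])+.5)/5-.5+[285,120]
def pts(p):
    x,y,w,o=p; f=-.112-o
    L=np.array([(-.1,.07,.14),(-.1,-.07,.14),(.1,-.07,.14),(.1,.07,.14),(-.055,0,.154),(f,.07,.138),(f,-.07,.138)])
    return R.from_euler('z',w).apply(L)+[x,y,0]
f=lambda p:np.r_[(proj("scene",pts(p))-sc).ravel(),(proj("side",pts(p))-sd).ravel()]
r=least_squares(f,[.7,.2,0,.08]); p=r.x
print(p,np.degrees(p[2])); print(np.round(r.fun.reshape(2,-1,2),1))
print(pts(p).round(4))
for n,q in(("scene",sc),("side",sd)):
    print([inv(n,u,z).round(3)[:2] for u,z in zip(q,[.14]*4+[.154]+[.138]*2)])
# neighbours, padlock, button tops roughly
for nm,uv,z in(("barA btn",(336,271),.154),("barB btn",(390,160),.154),("barA top corner front-left",(300+205/6,178+422/6),.14)): print(nm,inv("scene",uv,z).round(3))
for nm,uv,z in(("barA btn",(405,197),.154),("barB btn",(288,131),.154),("barB fr-right",(285+25/5,120+145/5),.14),("A frontleft",(285+468/5,120+378/5),.14),("A drawer fl",(285+365/5,120+463/5),.138),("B drawer fr",(278,178-22),.138)): print(nm,inv("side",uv,z).round(3))
d=R.from_euler('z',p[2]).apply([1,0,0]);print("close dir",d, "front95",p[:2]-(.112+p[3])*d[:2],"home",p[:2]-.112*d[:2])
E
```

```text
[0.69781901 0.00742422 0.07318    0.09030486] 4.192905075011346
[[[ 0.1 -0.3]
  [-0.3 -0. ]
  [-0.1  1.1]
  [-0.1  0.2]
  [-0.1  0.5]
  [-0.6  0. ]
  [-0.4  1. ]]

 [[-1.  -0.3]
  [ 0.4  1. ]
  [ 0.4 -0.9]
  [-0.4 -1. ]
  [-0.3 -0. ]
  [-0.4 -0.4]
  [-0.3 -1.3]]]
[[ 0.593   0.0699  0.14  ]
 [ 0.6032 -0.0697  0.14  ]
 [ 0.8027 -0.0551  0.14  ]
 [ 0.7924  0.0845  0.14  ]
 [ 0.643   0.0034  0.154 ]
 [ 0.4909  0.0624  0.138 ]
 [ 0.5012 -0.0772  0.138 ]]
[array([0.593, 0.069]), array([ 0.604, -0.069]), array([ 0.802, -0.051]), array([0.792, 0.085]), array([0.642, 0.005]), array([0.493, 0.063]), array([ 0.5  , -0.073])]
[array([0.594, 0.067]), array([ 0.606, -0.066]), array([ 0.798, -0.057]), array([0.789, 0.08 ]), array([0.643, 0.003]), array([0.491, 0.06 ]), array([ 0.498, -0.081])]
barA btn [ 0.674 -0.239  0.154]
barB btn [0.629 0.251 0.154]
barA top corner front-left [ 0.63  -0.165  0.14 ]
barA btn [ 0.663 -0.239  0.154]
barB btn [0.623 0.243 0.154]
barB fr-right [0.574 0.179 0.14 ]
A frontleft [ 0.622 -0.173  0.14 ]
A drawer fl [ 0.529 -0.17   0.138]
B drawer fr [0.523 0.184 0.138]
close dir [0.99732354 0.0731147  0.        ] front95 [ 0.49605561 -0.00736724] home [ 0.58611877 -0.00076463]
```

Reliable fit: residuals are about 1 px, the drawer is open 90 mm, the closing direction is yaw 4.2° and the button is at (0.643, 0.003). Next I'll move in front of it with the fingers shut and turn the tool +24°.

step_arm:
  commands:
    - [0,0,8,18,-46,0,-1]
    - [0,0,8,18,-46,0,-1]
    - [0,0,8,18,-46,0,-1]
    - [0,0,0,18,-46,0,-1]
    - [0,0,0,18,-46,0,-1]
    - [0,0,0,18,-46,0,-1]
    - [0,0,0,18,-46,0,-1]
    - [0,0,0,18,-46,0,-1]
    - [0,0,0,18,-46,0,-1]
    - [0,0,0,18,-46,0,-1]

```text
clock: 1.1
tcp_pos: [0.3665, 0.0798, 0.2265]
tcp_rot: [-179.8, -0.1, -174.8]
contact_force: [1.2, 0.6, -0.7]
opening: 0.0003
```

step_arm:
  commands:
    - [0,0,-1,18,-40,-10,-1]
    - [0,0,0,18,-40,-25,-1]
    - [0,0,0,14,-12,-35,-1]
    - [0,0,0,10,0,-35,-1]
    - [0,0,0,0,0,-30,-1]
    - [0,0,0,0,0,0,-1]

```text
clock: 1.7
tcp_pos: [0.4293, -0.0223, 0.0899]
tcp_rot: [-179.6, 0.3, -176.6]
contact_force: [0.0, -0.2, -1.1]
opening: 0.0003
```

```bash
python3 - <<'E'
from h import *
s=ctrl.read_state(); print(s["clock"],s["tcp_pos"],s["tcp_rot"],s["contact_force"])
im=optics.camera("side"); cv2.imwrite("pics/s2.png",cv2.resize(im[90:270,200:440],None,fx=3,fy=3,interpolation=cv2.INTER_CUBIC))
E
```

```text
1.7 [ 0.42928683 -0.02229935  0.0899438 ] [-179.55333967    0.29552023 -176.56691107] [ 0.02379154 -0.21805659 -1.06143643]
```

View pics/s2.png

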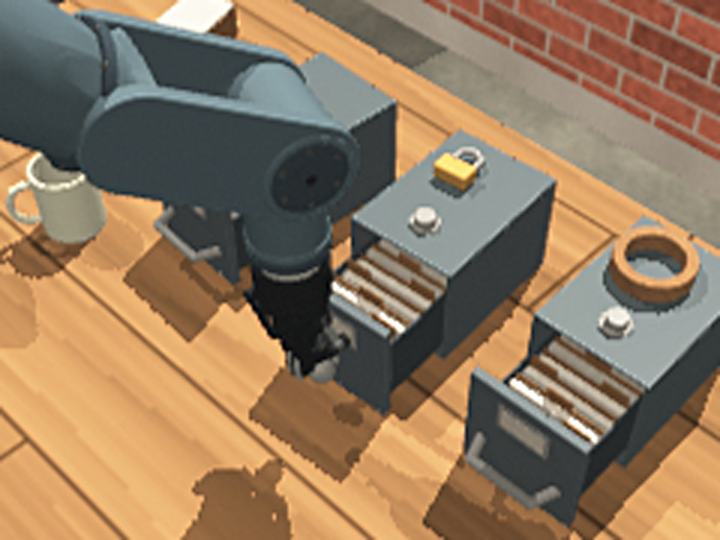

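The fingers are shut, above the knob and in front of the drawer's flat face (tip at about 320,350). I'll creep in.

step_arm:
  commands:
    - [0,0,0,15,5,0,-1]
    - [0,0,0,12,3,0,-1]
    - [0,0,0,8,1,0,-1]
    - [0,0,0,5,0,0,-1]
    - [0,0,0,5,0,0,-1]
    - [0,0,0,5,0,0,-1]
    - [0,0,0,5,0,0,-1]
    - [0,0,0,5,0,0,-1]

```text
clock: 2.55
tcp_pos: [0.4942, -0.0125, 0.0978]
tcp_rot: [-179.4, 0.6, -176.4]
contact_force: [-3.1, 0.4, 1.8]
opening: 0.0
```

step_arm:
  commands:
    - [0,0,0,7,0.5,-1,-1]
    - [0,0,0,8,0.6,-1,-1]
    - [0,0,0,8,0.6,-1,-1]
    - [0,0,0,8,0.6,-1,-1]
    - [0,0,0,8,0.6,-1,-1]
    - [0,0,0,8,0.6,-1,-1]

```text
clock: 3.15
tcp_pos: [0.5491, -0.0089, 0.0957]
tcp_rot: [-179.4, 1.1, -176.4]
contact_force: [-4.0, 1.2, 7.9]
opening: -0.0003
```

step_arm:
  commands:
    - [0,0,0,0,0,0,-1]
    - [0,0,0,0,0,0,-1]

```text
clock: 3.35
tcp_pos: [0.5516, -0.0091, 0.0962]
tcp_rot: [-179.3, 1.2, -176.4]
contact_force: [-1.8, 0.1, 2.2]
opening: -0.0
```

```bash
python3 - <<'E'
from h import *
s=ctrl.read_state(); print(s["clock"],s["tcp_pos"],s["tcp_rot"],s["contact_force"],s["torque"])
im=optics.camera("side"); cv2.imwrite("pics/s3.png",cv2.resize(im[110:230,260:400],None,fx=5,fy=5,interpolation=cv2.INTER_CUBIC))
E
```

```text
3.35 [ 0.55160233 -0.00908976  0.09618699] [-179.31470262    1.22168433 -176.3880429 ] [-1.83960762  0.13220634  2.18368536] [ 0.06387599  0.39952184 -0.03651821]
```

View pics/s3.png

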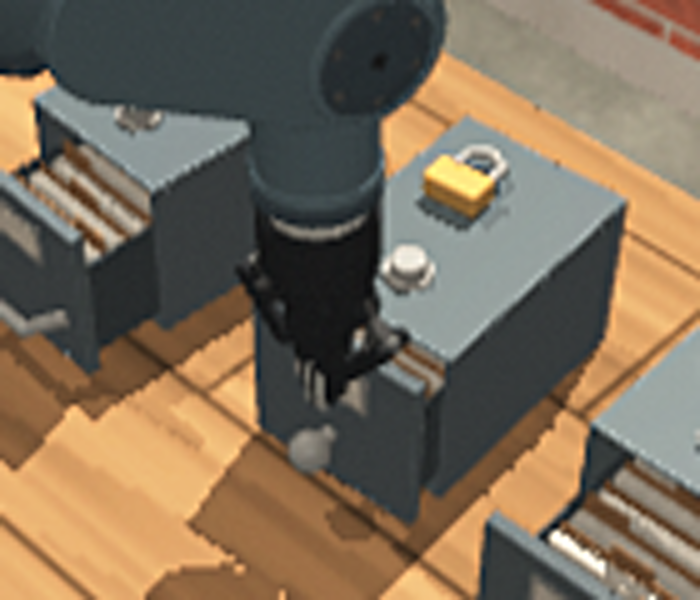

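The drawer is nearly in, and the tips are on the flat face above the knob. I'll push slower now.

step_arm:
  commands:
    - [0,-0.5,0,4,0.3,0,-1]
    - [0,-0.5,0,4,0.3,0,-1]
    - [0,0,0,4,0.3,0,-1]
    - [0,0,0,3,0.2,0,-1]
    - [0,0,0,3,0.2,0,-1]

```text
clock: 3.9
tcp_pos: [0.5692, -0.0078, 0.0958]
tcp_rot: [-179.3, 2.2, -176.4]
contact_force: [-3.4, 0.1, 3.4]
opening: -0.0001
```

step_arm:
  commands:
    - [0,0.5,0,2,0.1,0,-1]
    - [0,0,0,2,0.1,0,-1]
    - [0,0,0,2,0.1,0,-1]
    - [0,0,0,2,0.1,0,-1]

```text
clock: 4.3
tcp_pos: [0.5736, -0.0075, 0.0957]
tcp_rot: [-179.3, 1.0, -176.4]
contact_force: [-15.6, -1.4, 13.4]
opening: -0.0001
```

The force stepped up to 15 N at x = 0.574. Allowing for finger half-thickness, that matches the expected home face at 0.586, so this is the hard stop. I'll back off and rise.

step_arm:
  commands:
    - [0,0,0,0,0,0,-1]
    - [0,0.5,0,-10,-1,0,-1]
    - [0,0.5,0,-15,-1,0,-1]
    - [0,0,0,0,0,35,-1]
    - [0,0,0,0,0,45,-1]
    - [0,0,0,0,0,40,-1]
    - [0,0,0,0,0,0,-1]

```text
clock: 5.0
tcp_pos: [0.5451, -0.0095, 0.2168]
tcp_rot: [-179.5, -0.2, -176.4]
contact_force: [1.2, -0.7, 1.0]
opening: -0.0
```

```bash
python3 - <<'E'
from h import *
s=ctrl.read_state(); print(s["clock"],s["tcp_pos"],s["tcp_rot"],s["contact_force"])
a=optics.camera("side")[110:230,285:395]; b=optics.camera("scene")[170:270,300:425]
cv2.imwrite("pics/s4.png",np.hstack([cv2.resize(i,(390,480),interpolation=cv2.INTER_CUBIC) for i in (a,b)]))
d=np.array([.99732,.07311]);
E
```

```text
5.0 [ 0.54514467 -0.00946539  0.21684581] [-179.45291537   -0.22541235 -176.38559189] [ 1.24959319 -0.73752194  0.9995892 ]
```

View pics/s4.png

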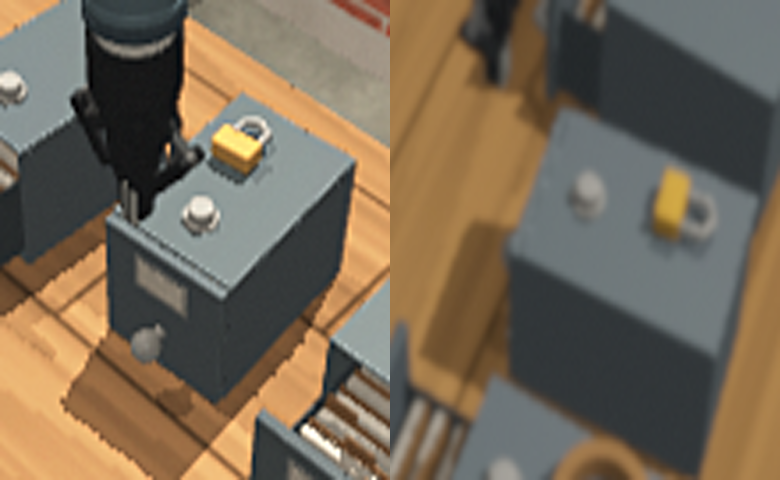

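Both views show the drawer flush and the button still out. Now I'll move above the button.

step_arm:
  commands:
    - [0,0,0,30,4,0,-1]
    - [0,0,0,35,5,0,-1]
    - [0,0,0,25,4,-5,-1]
    - [0,0,0,8,0,-15,-1]
    - [0,0,0,0,0,-15,-1]
    - [0,0,0,0,0,-5,-1]

```text
clock: 5.7
tcp_pos: [0.6376, 0.0055, 0.1585]
tcp_rot: [-179.8, -1.5, -176.4]
contact_force: [-0.0, 0.5, -0.3]
opening: 0.0002
```

step_arm:
  commands:
    - [0,-1,0,4,-2,1,-1]
    - [0,0,0,0,0,-2,-1]
    - [0,0,0,0,0,-2,-1]
    - [0,0,0,0,0,-2,-1]

```text
clock: 6.1
tcp_pos: [0.6393, 0.0035, 0.1525]
tcp_rot: [-179.8, -0.6, -176.5]
contact_force: [-1.2, 0.5, 3.7]
opening: -0.0001
```

step_arm:
  commands:
    - [0,0,0,0,0,-2,-1]
    - [0,0,0,0,0,-2,-1]
    - [0,0,0,0,0,-2,-1]
    - [0,0,0,0,0,-2,-1]

```text
clock: 6.5
tcp_pos: [0.6393, 0.0035, 0.1466]
tcp_rot: [-179.8, -0.5, -176.4]
contact_force: [-1.4, 0.7, 4.4]
opening: -0.0001
```

step_arm:
  commands:
    - [0,0,0,0,0,-2,-1]
    - [0,0,0,0,0,-2,-1]
    - [0,0,0,0,0,-2,-1]

```text
clock: 6.8
tcp_pos: [0.6394, 0.0035, 0.146]
tcp_rot: [-179.7, -0.5, -176.4]
contact_force: [-8.7, 0.8, 15.6]
opening: 0.0001
```

Hard stop: 15.6 N at z = 0.146, which is exactly the pressed height. I'll withdraw.

step_arm:
  commands:
    - [0,0,0,0,0,0,-1]
    - [0,0,0,0,0,20,-1]
    - [0,0,0,0,0,40,-1]
    - [0,0,0,-20,0,40,-1]
    - [0,0,0,-45,0,0,-1]
    - [0,0,0,-45,0,0,-1]
    - [0,0,0,-45,0,0,-1]
    - [0,0,0,-30,0,0,-1]
    - [0,0,0,0,0,0,-1]
    - [0,0,0,0,0,0,-1]

```text
clock: 7.8
tcp_pos: [0.4508, 0.0019, 0.2442]
tcp_rot: [-179.5, -0.1, -176.5]
contact_force: [-0.3, 0.3, 0.3]
opening: -0.0
```

```bash
python3 - <<'E'
from h import *
s=ctrl.read_state(); print(s["clock"],s["tcp_pos"],s["contact_force"],abs(s["joint_vel"]).max())
a=optics.camera("side")[90:270,240:460]; b=optics.camera("scene")[110:350,270:450]
cv2.imwrite("pics/s5.png",np.hstack([cv2.resize(a,(480,393),interpolation=cv2.INTER_CUBIC),cv2.resize(b,(295,393),interpolation=cv2.INTER_CUBIC)]))
E
```

```text
7.8 [0.45078077 0.00187999 0.24416428] [-0.27787309  0.28000281  0.30756709] 1.6528605539667658
```

View pics/s5.png

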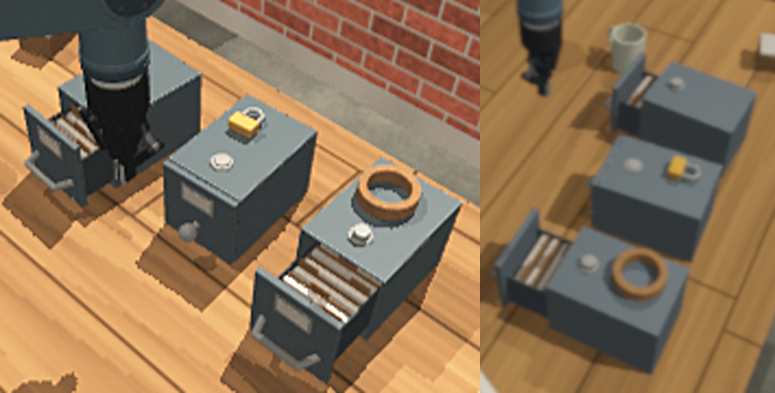

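The knob drawer is flush and its button is visibly lower (side crop 221,161; scene crop 633,166). The bar-handled drawers, their buttons, the padlock, the tape and the mug look unchanged, and the gripper is clear. Handing in.

```bash
python3 -c "
from cell import close_job
print(close_job())"
```

```text
the job is handed in; nothing more can be done
None
```

I pushed the knob drawer (middle cabinet) fully home, pressed that cabinet's lock button all the way down, withdrew, and handed the job in at about 8 s of the 38 s allowed.

- **Drawer:** I pushed it about 90 mm with the shut fingertips on the flat face above the knob, at no more than about 0.1 m/s. It met the hard stop at about 16 N along the push (about 21 N in all) with the TCP at x = 0.574, which fits the expected home position.
- **Button:** It moved at about 4 N and stopped hard at z = 0.146, the fully pressed height, with about 18 N in all.
- **Last checks:** The last pictures show the drawer flush and the button down. Both bar-handled drawers, their buttons, the padlock, tape roll and mug look unmoved. The final force reading was below 0.5 N, so the gripper was touching nothing.
- **Not measured or out of view:** The state of the other objects was judged by eye, not measured. The black stapler was outside the last crops, but the arm never went near it.
- **Odd readings:** The tool drifted up about 8 mm and tilted 1–2° while approaching and pushing. It also came down further than commanded above the button, stopping about 4 mm clear. I corrected both.

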